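# Load the harness board with its connector housings

### The job

Load the harness board so that the crimped leads can be plugged in: stand each of the four loose connector housings in the holder on the plywood board whose pocket matches it in shape, size and colour, fully home between its guides, upright with the wire cavities up. Either way round and any order will do.

Things in the scene. Friction and masses are not known exactly. Their poses are not given: they have to be found in the camera images.
- grey_center (a point): grey plastic connector housing, 16 cavities (2 rows of 8), footprint 28 mm along its x by 66 mm along its y, 38 mm high. It stands loose on the table with its open wire cavities up. The point is its centre, 19 mm above its underside; z is up, x across the narrow width (flat parallel faces, the place to grip), y along the length. It looks the same after a half turn.
- blue_large_center (a point): the larger of two blue plastic connector housings, 12 cavities (3 by 4), footprint 38 mm along its x by 50 mm along its y, 42 mm high. It stands loose on the table with its open wire cavities up. The point is its centre, 21 mm above its underside; z is up, x across the narrow width (flat parallel faces, the place to grip), y along the length. It looks the same after a half turn.
- blue_small_center (a point): the smaller of two blue plastic connector housings, 8 cavities (2 by 4), footprint 26 mm along its x by 40 mm along its y, 38 mm high. It stands loose on the table with its open wire cavities up. The point is its centre, 19 mm above its underside; z is up, x across the narrow width (flat parallel faces, the place to grip), y along the length. It looks the same after a half turn.
- orange_center (a point): round orange plastic connector housing with 3 large cavities, 42 mm across, 42 mm high. It stands loose on the table with its open wire cavities up. The point is its centre, 21 mm above its underside; z is up. It can be gripped across any diameter.
- grey_seat (a point): holder with grey guides for the grey housing; its long pocket is 33 mm along its x by 71 mm along its y. Point: middle of the pocket floor, where the housing's underside rests, 23 mm above the table (8 mm plate on 15 mm plywood board); z up. Guides rise 16 mm above the floor, the upper 9 mm leaning 5 mm outward as lead-in; the middle 30 mm of both x sides is open for fingers closing along x.
- blue_large_seat (a point): holder with blue guides and the larger blue pocket, for the larger blue housing; pocket 43 mm along its x by 55 mm along its y. Point: middle of the pocket floor, where the housing's underside rests, 23 mm above the table (8 mm plate on 15 mm plywood board); z up. Guides rise 16 mm above the floor, the upper 9 mm leaning 5 mm outward as lead-in; the middle 30 mm of both x sides is open for fingers closing along x.
- blue_small_seat (a point): holder with blue guides and the smaller blue pocket, for the smaller blue housing; pocket 31 mm along its x by 45 mm along its y. Point: middle of the pocket floor, where the housing's underside rests, 23 mm above the table (8 mm plate on 15 mm plywood board); z up. Guides rise 16 mm above the floor, the upper 9 mm leaning 5 mm outward as lead-in; the middle 30 mm of both x sides is open for fingers closing along x.
- orange_seat (a point): holder with four orange guides in a ring, for the round orange housing; pocket 47 mm across. Point: middle of the pocket floor, where the housing's underside rests, 23 mm above the table (8 mm plate on 15 mm plywood board); z up. Guides rise 16 mm above the floor, the upper 9 mm leaning 5 mm outward as lead-in; the +x and -x sides are open, 35 mm wide, for fingers closing along x.
- board: fixed plywood harness board, 145 mm along its x by 410 mm along its y, 15 mm thick, origin at the centre of its underside, x away from the robot; it carries the four holders and, near its far edge, three steel wire forks that rise to 63 mm above the table. The terminal press stands just behind it: its head and guard overhang from x = 0.57 m on, y = -0.26 to 0.04 m, above z = 0.2 m, so swing past close in.
Mind the look-alikes: they are no part of the job. Of the things that look like the part that bears orange_center, the larger one is meant.

How it is judged (in metres and radians):
At the end, for the whole second after the job is handed in: Each housing stands upright (within 0.12 rad), cavities up, in its own matching holder: centre within 8 mm of the pocket's centre, underside within 3 mm of the pocket floor, and (the three oblong ones) lengthwise with the pocket within 0.25 rad; all released and at rest (horizontal distance between grey_center and grey_seat below 0.008 m and z of grey_center in the frame of grey_seat between 0.015 and 0.022 m and angle between each of grey_center, blue_large_center, blue_small_center, orange_center's own z axis and vertical below 0.12 rad and angle between the y axis of grey_center and the y axis of grey_seat, either way round below 0.25 rad and horizontal distance between blue_large_center and blue_large_seat below 0.008 m and z of blue_large_center in the frame of blue_large_seat between 0.017 and 0.024 m and angle between the y axis of blue_large_center and the y axis of blue_large_seat, either way round below 0.25 rad and horizontal distance between blue_small_center and blue_small_seat below 0.008 m and z of blue_small_center in the frame of blue_small_seat between 0.015 and 0.022 m and angle between the y axis of blue_small_center and the y axis of blue_small_seat, either way round below 0.25 rad and horizontal distance between orange_center and orange_seat below 0.008 m and z of orange_center in the frame of orange_seat between 0.017 and 0.024 m); the robot touches nothing.
It also fails if it takes over 109 s, if anything falls off the work surface, if the arm or the gripper's body presses on something with over 40 N, if the wrist force passes 120 N, or if a joint passes its speed limit or range.

### The arm

A 6-joint arm with a two-finger parallel gripper is mounted at the origin on a cart in front of the work surface, level with it; the furniture and walls round the work are solid. World frame = base frame: x ahead of the robot, y to its left, z up, the work surface at z = 0. Lengths are in mm, angles in rad, forces in N, time in s.
With the tool pointing down it reaches from about 375 to 900 mm from the base axis. Payload 3.1 kg.
Tool frame: the origin (TCP) lies between the finger pads; the fingertips stand 14 mm ahead of it and the grasp point (between the pads) lies 5 mm behind it; z points along the fingers, y is the line along which they close (so a half turn about z gives the same grasp; the last joint's range is limited). The gripper opens to 85 mm and grips with 20 to 120 N. Pads are 22 mm wide; open, the fingers measure 114 mm over their backs; the gripper's body (76 mm by 85 mm) begins 54 mm behind the grasp point. The pads swing forward as they close: fully open they stand 13 mm farther back than shut.
Start: joints at [1.135, 0.527, 1.433, -0, 1.181, -0.178], TCP at [159.306, 604.333, 245.31] pointing down, gripper open.
Joint ranges: [-3.08, 3.08], [-0.75, 2.2], [0.22, 2.44], [-1.43, 4.57], [0, 2.65], [-2.85, 2.85]. Speed limits (rad/s): [2.79, 2.79, 3.14, 3.14, 3.14, 3.14].

### API

Orientations are given as [roll, pitch, yaw] about the fixed x, y, z axes, in that order (R = Rz(yaw) Ry(pitch) Rx(roll)).
In Python, from rig import robot gives the robot as it stands.
- The arm moves only by the shell command python3 -m pendant 'ROWS' [OPENING] [FORCE]. ROWS is JSON, a list of rows, each an object of numbers: "dx", "dy", "dz": the shift along the tool's x, y, z normalised to -1 to 1, where 1 is 750 mm; "ax", "ay", "az": the turn, a rotation vector about the tool's x, y, z normalised to -1 to 1, where 1 is 30 degrees. In form: [{"dx": .., "dy": .., "dz": .., "ax": .., "ay": .., "az": ..}, ...]. A call has 1 to 8 rows; each row is the pose to reach, as a shift and turn from the pose commanded when the call began, along the tool's axes at that moment; what a row does not reach only later rows make up. A row lasts 1/12 s, in which the tool goes at most 41.7 mm and 7.16 degrees, less where a joint would pass 70% of its speed; a pose out of reach is approached as far as the arm can. A call with a number of a shift or a turn outside -1 to 1 is refused whole. A call with a gripper value outside its range is refused whole. OPENING is the closure, from 0 (fully open) to 1 (shut), set as the call begins (- or left out, the last holds). The fingers move at their own pace and stop on an object; FORCE is the grip in N (left out, the last holds). Time passes only in rows, so rows that repeat a pose let the fingers close. It gives the time, the measured TCP pose, the force, the opening and the grip force at its end, in the units of the state.
- robot.get_obs(): the state, without advancing time (a new reading comes with each control period).
- robot.camera(name): name is "scene" or "top" or "wrist"; returns a dict with "pixels" (384x512x3 uint8, red, green, blue), "z_map" (384x512 float32, mm along the optical axis (not along the pixel's ray), 0 where there is no reading), "mtx" (3x3 intrinsics, pixels), "D" ([k1, k2, p1, p2, k3] as OpenCV has them; the pictures are not rectified), "xyz" and "attitude" of the camera in the world; the wrist camera has in their place "hand_eye" (4x4, takes a point from camera to tool coordinates, whose origin is the TCP and whose axes are the flange's). Camera axes: x right, y down, z forward; pixel columns grow to the right and rows downward; lengths in mm; the calibration is good to about 2 mm. A picture is of the moment at which its call begins: read the wrist's pose just before it.
- robot.job_done(): hands the job in; it is judged then, once.
The state is a dict: "time": time; "joints": joint angles; "qvel": joint speeds; "joint_efforts": joint torques, N m; "position": TCP position; "eef_rot": TCP orientation; "ft_force": force on the tool from outside, world axes, zero at the start; "torque": the same for the moment, N m; "width": opening from 0.0 (shut) to 1.0 (fully open); "gripper_force": force on a finger pad.
Only numpy, scipy, OpenCV 4.12 (cv2) and the standard library are available. Lean on these libraries where they do the work, as an engineer would, in place of code of your own. Each camera call takes 0.05 s, during which the arm holds its last target. There are 200 camera calls.

## Working session

There is one attempt and no reset: what is moved stays moved. The work goes in short steps, Python scripts to look and compute and a shell command to move; the robot and the scene stay as the last step left them, time stands still between calls to the robot, and variables do not carry over. Pictures are saved under pics/ and viewed, at most 18 in all, crops included, and the job is handed in when it is done.

```bash
ls; mkdir -p pics
python3 - <<'E'
from rig import robot
import cv2,numpy as np
o=robot.get_obs();print(o)
for n in("scene","top"):
    c=robot.camera(n);cv2.imwrite(f"pics/{n}0.png",c["pixels"][...,::-1]);np.savez(f"{n}0.npz",**c)
    print(n,c["mtx"],c["D"],c["xyz"],c["attitude"])
c=robot.camera("wrist");print(c["hand_eye"],c["mtx"],c["D"])
E
```

```text
pics
{'time': 0.0, 'joints': array([ 1.13450393e+00,  5.28494067e-01,  1.43392043e+00,  1.72885267e-05,
        1.18140000e+00, -1.78507595e-01]), 'qvel': array([-0.00019345,  0.0001426 ,  0.00051333, -0.0009656 , -0.00160377,
       -0.00111826]), 'joint_efforts': array([ 6.81549518e-04, -4.42353630e+01, -1.78023291e+01, -2.08435790e-04,
        8.45659903e-03,  2.68170574e-06]), 'position': array([159.00985739, 603.71484445, 244.31068543]), 'eef_rot': array([-3.13940896e+00, -4.10237518e-04,  2.88380083e+00]), 'ft_force': array([-0.27771029, -0.27555873,  0.25062262]), 'torque': array([ 0.00115529,  0.02548935, -0.03317165]), 'gripper_force': 0.0, 'width': 1.001151645470004}
scene [[484.75837779   0.         262.14502285]
 [  0.         484.75837779 192.65071585]
 [  0.           0.           1.        ]] [-0.03137294  0.          0.          0.          0.        ] [-506.74003545 -623.21142199  602.41247969] [-2.02569725 -0.0090413  -1.10182432]
top [[352.93772586   0.         259.09841772]
 [  0.         352.93772586 193.69268956]
 [  0.           0.           1.        ]] [-0.10263858  0.          0.          0.          0.        ] [ 385.07647429 -114.23643722 1054.77722177] [-3.05331943 -0.00483941 -1.56467614]
[[-3.50881913e-04 -9.61597593e-01 -2.74463014e-01  6.98223105e+01]
 [ 9.99999869e-01 -2.35063910e-04 -4.54869946e-04 -4.26715204e-01]
 [ 3.72885495e-04 -2.74463137e-01  9.61597549e-01 -1.28100463e+02]
 [ 0.00000000e+00  0.00000000e+00  0.00000000e+00  1.00000000e+00]] [[322.93342572   0.         256.84311012]
 [  0.         322.93342572 193.53123476]
 [  0.           0.           1.        ]] [0.01168842 0.         0.         0.         0.        ]
```

View pics/top0.png

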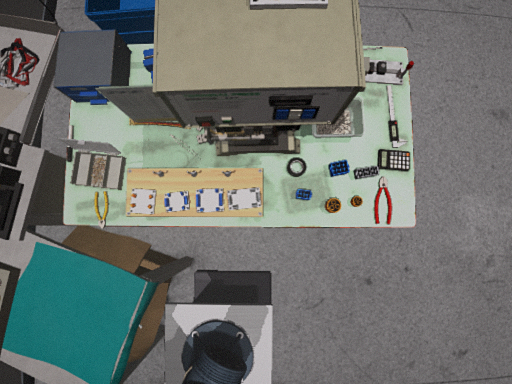

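View pics/scene0.png

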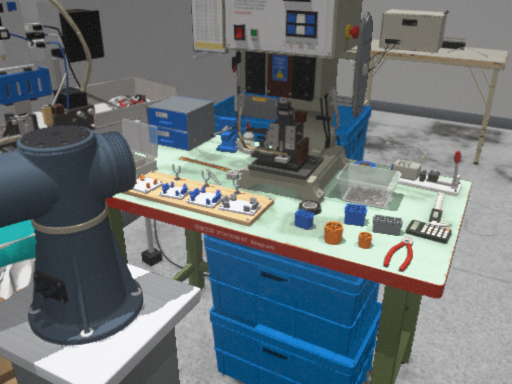

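The top view shows the board at (127–263, 168–217) with four holders at about (143,201), (177,201), (209,201) and (243,200). The parts are blue (303,195), blue (338,168), grey (366,172), orange (333,205) and a small orange decoy (356,201). I'll compute coarse positions and zoom in.

```bash
cat > h.py <<'E'
import numpy as np,cv2
from scipy.spatial.transform import Rotation as R
def rays(px,c,T=None):
    u=cv2.undistortPoints(np.float64(px).reshape(-1,1,2),c["mtx"],c["D"])[:,0]
    d=np.c_[u,np.ones(len(u))]
    if T is None: Rm=R.from_euler("xyz",c["attitude"]).as_matrix();p=np.array(c["xyz"])
    else: Rm=T[:3,:3];p=T[:3,3]
    return p,d@Rm.T
def toplane(px,c,z,T=None):
    p,d=rays(px,c,T);return p+d*((z-p[2])/d[:,2])[:,None]
def wristT(o,c):
    T=np.eye(4);T[:3,:3]=R.from_euler("xyz",o["eef_rot"]).as_matrix();T[:3,3]=o["position"]
    return T@c["hand_eye"]
E
python3 - <<'E'
from h import *
c=dict(np.load("top0.npz"))
for n,p,z in [("h1",(143,201),30),("h2",(177,201),30),("h3",(209,201),30),("h4",(243,200),30),("bluesq",(303,195),40),("blue2",(338,168),40),("grey",(366,172),38),("or",(333,205),42),("or2",(356,201),30),("boardL",(127,217),15),("boardR",(263,168),15)]: print(n,toplane([p],c,z)[0].round())
im=cv2.imread("pics/top0.png")
a=cv2.resize(im[145:230,120:270],None,fx=5,fy=5,interpolation=2)[:300]
a=cv2.resize(im[160:222,120:270],(750,290),interpolation=2);b=cv2.resize(im[150:222,280:400],(500,300),interpolation=2)
o=np.zeros((595,750,3),np.uint8);o[:290]=a;o[292:592,:500]=b;cv2.imwrite("pics/z0.png",o)
E
```

```text
h1 [452. 222.  30.]
h2 [453. 121.  30.]
h3 [453.  27.  30.]
h4 [457. -72.  30.]
bluesq [ 472. -246.   40.]
blue2 [ 552. -349.   40.]
grey [ 541. -433.   38.]
or [ 443. -332.   42.]
or2 [ 456. -403.   30.]
boardL [405. 275.  15.]
boardR [ 554. -130.   15.]
```

View pics/z0.png

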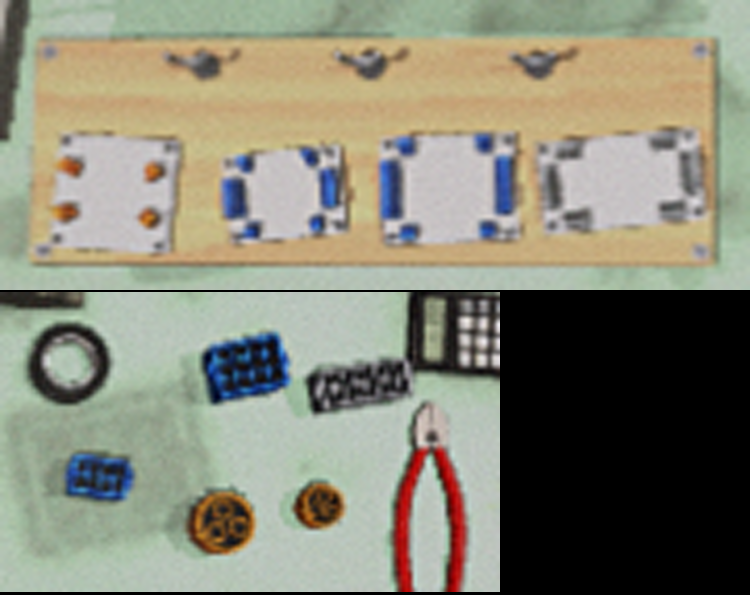

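Left to right, the holders are orange, small blue, large blue and grey (tilted). Of the parts, small blue is left, large blue is top, grey is beside the calculator, and the larger orange is the left one of the pair. I'll fly over the board first.

```bash
cat > go.py <<'E'
import sys
from h import *
from rig import robot
def plan(x,y,z,yaw,o=None):
    o=o or robot.get_obs();Rm=R.from_euler("xyz",o["eef_rot"])
    d=Rm.inv().apply(np.array([x,y,z])-o["position"])
    w=(Rm.inv()*R.from_euler("xyz",[np.pi,0,yaw])).as_rotvec(degrees=True)
    print("at",o["position"].round(1),"t",o["time"],"d/750",(d/750).round(4),"w/30",(w/30).round(3),"rows",round(max(np.linalg.norm(d)/41.7,np.linalg.norm(w)/7.16),1))
if __name__=="__main__": plan(*map(float,sys.argv[1:5]))
E
python3 go.py 453 165 300 1.571
```

```text
at [159.1 603.9 244.5] t 0.15 d/750 [-0.5281 -0.466  -0.0733] w/30 [-3.000e-03  2.000e-03  2.507e+00] rows 12.7
```

```bash
python3 -m pendant '[{"dx":-0.27,"dy":-0.23,"dz":-0.07,"az":1},{"dx":-0.27,"dy":-0.23,"dz":-0.07,"az":1},{"dx":-0.27,"dy":-0.23,"dz":-0.07,"az":1},{"dx":-0.27,"dy":-0.23,"dz":-0.07,"az":1},{"dx":-0.27,"dy":-0.23,"dz":-0.07,"az":1},{"dx":-0.27,"dy":-0.23,"dz":-0.07,"az":1},{"dx":-0.27,"dy":-0.23,"dz":-0.07,"az":1}]'; python3 go.py 453 165 300 1.571
```

```text
at [159.1 603.9 244.5] t 0.15 d/750 [-0.5281 -0.466  -0.0733] w/30 [-3.000e-03  2.000e-03  2.507e+00] rows 12.7schema error: expected keys dx, dy, dz, ax, ay, az
```

All six keys are needed.

```bash
python3 -m pendant '[{"dx":-0.27,"dy":-0.23,"dz":-0.07,"ax":0,"ay":0,"az":1},{"dx":-0.27,"dy":-0.23,"dz":-0.07,"ax":0,"ay":0,"az":1},{"dx":-0.27,"dy":-0.23,"dz":-0.07,"ax":0,"ay":0,"az":1},{"dx":-0.27,"dy":-0.23,"dz":-0.07,"ax":0,"ay":0,"az":1},{"dx":-0.27,"dy":-0.23,"dz":-0.07,"ax":0,"ay":0,"az":1},{"dx":-0.27,"dy":-0.23,"dz":-0.07,"ax":0,"ay":0,"az":1},{"dx":-0.27,"dy":-0.23,"dz":-0.07,"ax":0,"ay":0,"az":1}]'; python3 go.py 453 165 300 1.571
```

```text
time: 0.73
position: [313.0, 382.9, 298.5]
eef_rot: [3.141, 0.002, 2.358]
ft_force: [-0.8, 0.6, 0.4]
width: 0.998
gripper_force: 0.0
at [313.  382.9 298.5] t 0.7333 d/750 [-0.3373 -0.0739 -0.0014] w/30 [0.002 0.003 1.503] rows 6.3
```

```bash
python3 -m pendant '[{"dx":-0.337,"dy":-0.074,"dz":0,"ax":0,"ay":0,"az":1},{"dx":-0.337,"dy":-0.074,"dz":0,"ax":0,"ay":0,"az":1},{"dx":-0.337,"dy":-0.074,"dz":0,"ax":0,"ay":0,"az":1},{"dx":-0.337,"dy":-0.074,"dz":0,"ax":0,"ay":0,"az":1},{"dx":-0.337,"dy":-0.074,"dz":0,"ax":0,"ay":0,"az":1},{"dx":-0.337,"dy":-0.074,"dz":0,"ax":0,"ay":0,"az":1},{"dx":-0.337,"dy":-0.074,"dz":0,"ax":0,"ay":0,"az":1},{"dx":-0.337,"dy":-0.074,"dz":0,"ax":0,"ay":0,"az":1}]'
python3 -m pendant '[{"dx":0,"dy":0,"dz":0,"ax":0,"ay":0,"az":0.5},{"dx":0,"dy":0,"dz":0,"ax":0,"ay":0,"az":0.5},{"dx":0,"dy":0,"dz":0,"ax":0,"ay":0,"az":0.5},{"dx":0,"dy":0,"dz":0,"ax":0,"ay":0,"az":0.5}]'
cat > snap.py <<'E'
import sys,pickle
from h import *
from rig import robot
o=robot.get_obs();c=robot.camera("wrist");n=sys.argv[1]
pickle.dump((o,c),open(n+".pkl","wb"));cv2.imwrite(f"pics/{n}.png",c["pixels"][...,::-1])
E
python3 snap.py w1; python3 go.py 453 20 300 1.571
```

```text
time: 1.4
position: [453.1, 166.2, 297.6]
eef_rot: [3.141, 0.0, 1.831]
ft_force: [0.3, 0.0, -0.6]
width: 0.996
gripper_force: 0.0
time: 1.73
position: [450.4, 169.7, 297.6]
eef_rot: [-3.141, -0.0, 1.579]
ft_force: [-0.2, 0.4, 0.3]
width: 1.0
gripper_force: 0.0
at [450.5 169.6 297.7] t 1.7833 d/750 [-0.1995  0.0016 -0.0031] w/30 [-0.001 -0.001  0.016] rows 3.6
```

View pics/w1.png

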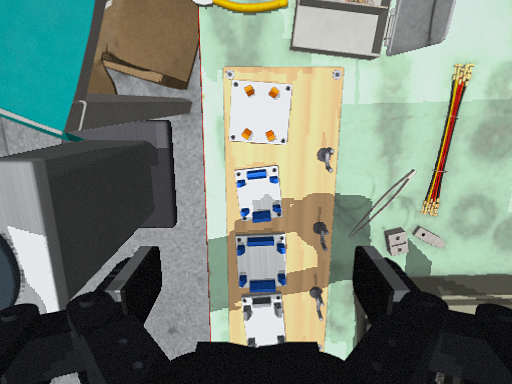

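This shows the orange holder at (261,112), small blue at (260,193), large blue at (262,262) and grey at (264,320). I'll move over a little to see the rest.

```bash
python3 -m pendant '[{"dx":-0.19,"dy":0,"dz":0,"ax":0,"ay":0,"az":0},{"dx":-0.19,"dy":0,"dz":0,"ax":0,"ay":0,"az":0},{"dx":-0.19,"dy":0,"dz":0,"ax":0,"ay":0,"az":0},{"dx":-0.19,"dy":0,"dz":0,"ax":0,"ay":0,"az":0},{"dx":-0.19,"dy":0,"dz":0,"ax":0,"ay":0,"az":0},{"dx":-0.19,"dy":0,"dz":0,"ax":0,"ay":0,"az":0}]'
python3 snap.py w2
cat > plates.py <<'E'
import pickle
from h import *
for n in ("w1","w2"):
    o,c=pickle.load(open(n+".pkl","rb"));T=wristT(o,c)
    im=c["pixels"];hsv=cv2.cvtColor(im,cv2.COLOR_RGB2HSV)
    # board-plane orthophoto at z=23: 1 px = 0.5 mm, x 390..560 -> cols, y -140..290 -> rows
    gx,gy=np.meshgrid(np.arange(390,560,.5),np.arange(290,-140,-.5))
    P=np.c_[gx.ravel(),gy.ravel(),np.full(gx.size,23.)]
    Ti=np.linalg.inv(T);rv=cv2.Rodrigues(Ti[:3,:3])[0]
    q=cv2.projectPoints(P,rv,Ti[:3,3],c["mtx"],c["D"])[0].reshape(*gx.shape,2).astype(np.float32)
    ort=cv2.remap(im,q[...,0],q[...,1],cv2.INTER_LINEAR)
    cv2.imwrite(f"pics/{n}o.png",cv2.rotate(ort,cv2.ROTATE_90_CLOCKWISE)[...,::-1])
    h=cv2.cvtColor(ort,cv2.COLOR_RGB2HSV)
    m=((h[...,1]<45)&(h[...,2]>80)).astype(np.uint8)
    m[:,:40]=0
    m=cv2.morphologyEx(m,cv2.MORPH_OPEN,np.ones((5,5)));m=cv2.morphologyEx(m,cv2.MORPH_CLOSE,np.ones((9,9)))
    for k in cv2.findContours(m,cv2.RETR_EXTERNAL,cv2.CHAIN_APPROX_NONE)[0]:
        if cv2.contourArea(k)<4000: continue
        (a,b),s,t=cv2.minAreaRect(k)
        print(n,"ctr",390+a/2,290-b/2,"size",np.array(s)/2,"ang",t)
E
python3 plates.py
python3 -c "
import cv2,numpy as np
a=cv2.imread('pics/w1o.png');b=cv2.imread('pics/w2o.png');o=np.vstack([a,b]);print(o.shape);cv2.imwrite('pics/wo.png',o[:,60:860])"
```

```text
time: 2.28
position: [451.9, 26.0, 297.8]
eef_rot: [-3.141, -0.001, 1.575]
ft_force: [0.1, 0.7, -1.0]
width: 1.003
gripper_force: 0.0
w1 ctr 461.25037384033203 -67.2760009765625 size [92.83526611 58.69924545] ang 83.46337127685547
w1 ctr 456.5553894042969 28.003082275390625 size [81.98468781 68.1726532 ] ang 86.8201675415039
w1 ctr 452.29058837890625 124.05661010742188 size [70.39434052 56.35826111] ang 83.11827850341797
w1 ctr 484.75 229.00000762939453 size [121.99998474 149.49996948] ang 90.0
w2 ctr 475.5 -81.25 size [116.5 131. ] ang 90.0
w2 ctr 456.60536193847656 26.56939697265625 size [79.78083038 68.27050781] ang 86.9552230834961
w2 ctr 452.53846740722656 122.94229125976562 size [69.70751953 56.49782181] ang 82.87498474121094
w2 ctr 555.25 118.0 size [170.    8.5] ang 90.0
(680, 860, 3)
```

View pics/wo.png

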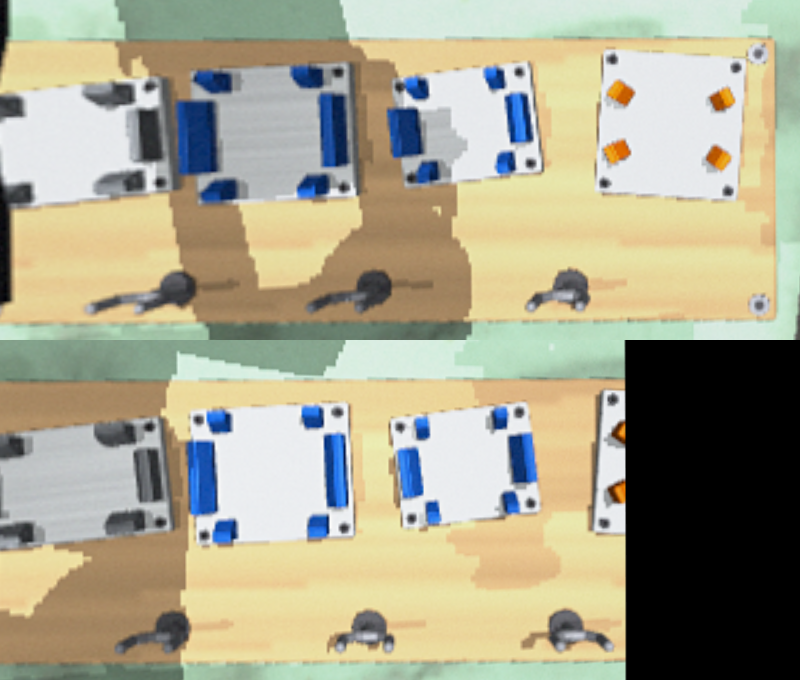

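The holders are measured: orange (452.5, 225), small blue (452.5, 123, yaw +7°), large blue (456.6, 26.6, yaw +3°). Next I'll look at the grey holder, then the parts.

```bash
python3 -m pendant '[{"dx":-0.16,"dy":0,"dz":0,"ax":0,"ay":0,"az":0},{"dx":-0.16,"dy":0,"dz":0,"ax":0,"ay":0,"az":0},{"dx":-0.16,"dy":0,"dz":0,"ax":0,"ay":0,"az":0},{"dx":-0.16,"dy":0,"dz":0,"ax":0,"ay":0,"az":0},{"dx":-0.16,"dy":0,"dz":0,"ax":0,"ay":0,"az":0}]'
python3 snap.py w3
python3 -m pendant '[{"dx":-0.23,"dy":0.02,"dz":0,"ax":0,"ay":0,"az":0},{"dx":-0.23,"dy":0.02,"dz":0,"ax":0,"ay":0,"az":0},{"dx":-0.23,"dy":0.02,"dz":0,"ax":0,"ay":0,"az":0},{"dx":-0.23,"dy":0.02,"dz":0,"ax":0,"ay":0,"az":0},{"dx":-0.23,"dy":0.02,"dz":0,"ax":0,"ay":0,"az":0},{"dx":-0.23,"dy":0.02,"dz":0,"ax":0,"ay":0,"az":0}]'
python3 snap.py w4
cat > parts.py <<'E'
import pickle,sys
from h import *
def ortho(n,z,x0,x1,y0,y1):
    o,c=pickle.load(open(n+".pkl","rb"));T=wristT(o,c)
    gx,gy=np.meshgrid(np.arange(x0,x1,.5),np.arange(y1,y0,-.5))
    P=np.c_[gx.ravel(),gy.ravel(),np.full(gx.size,float(z))]
    Ti=np.linalg.inv(T)
    q=cv2.projectPoints(P,cv2.Rodrigues(Ti[:3,:3])[0],Ti[:3,3],c["mtx"],c["D"])[0].reshape(*gx.shape,2).astype(np.float32)
    return cv2.remap(c["pixels"],q[...,0],q[...,1],cv2.INTER_LINEAR)
if __name__=="__main__":
    a=ortho("w3",23,400,520,-140,0);b=ortho("w4",40,380,610,-500,-200)
    o=np.zeros((600,720,3),np.uint8);o[:280,:240]=a;o[:,250:710]=b;cv2.imwrite("pics/o34.png",o[...,::-1])
E
python3 parts.py
```

```text
time: 2.75
position: [452.9, -94.0, 297.7]
eef_rot: [-3.142, -0.001, 1.574]
ft_force: [1.1, -0.4, -0.4]
width: 1.003
gripper_force: 0.0
time: 3.3
position: [469.2, -266.8, 297.4]
eef_rot: [3.141, -0.0, 1.575]
ft_force: [-0.7, 1.3, -0.3]
width: 1.0
gripper_force: 0.0
```

View pics/o34.png

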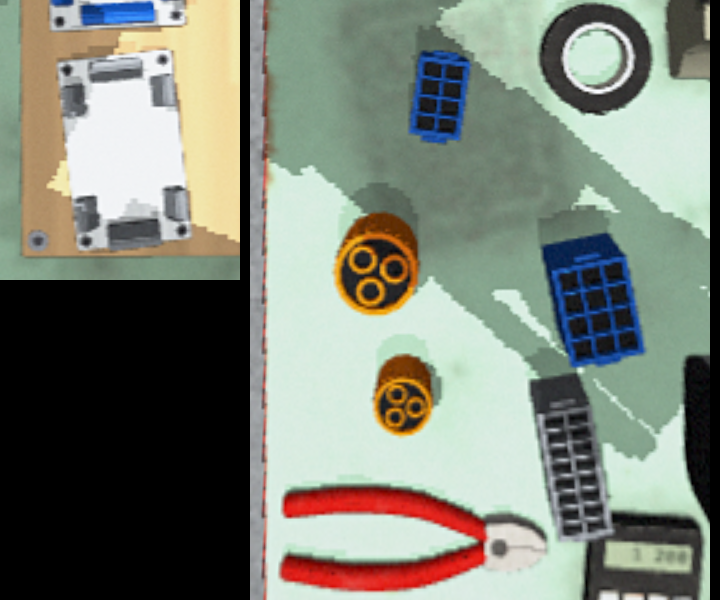

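The parts are, at 0.5 mm per pixel:

| Item | Pixel | Position (x, y, yaw) |
|---|---|---|
| Grey holder | (124,150) | (462, -75, +0.10) |
| Small blue | (440,97) | (475, -248.5, -0.105) |
| Orange, larger | (375,272) | (442.5, -336) |
| Large blue | (598,306) | (554, -353, +0.18) |
| Grey | (576,471) | (543, -435.5, +0.145) |

I'll start with orange.

```bash
python3 go.py 442.5 -336 100 1.571
```

```text
at [ 468.5 -264.8  297.3] t 3.35 d/750 [-0.0954 -0.0349  0.2629] w/30 [-0.002 -0.004  0.009] rows 5.1
```

```bash
python3 -m pendant '[{"dx":-0.0954,"dy":-0.035,"dz":0.1,"ax":0,"ay":0,"az":0},{"dx":-0.0954,"dy":-0.035,"dz":0.1,"ax":0,"ay":0,"az":0},{"dx":-0.0954,"dy":-0.035,"dz":0.263,"ax":0,"ay":0,"az":0},{"dx":-0.0954,"dy":-0.035,"dz":0.263,"ax":0,"ay":0,"az":0},{"dx":-0.0954,"dy":-0.035,"dz":0.263,"ax":0,"ay":0,"az":0},{"dx":-0.0954,"dy":-0.035,"dz":0.263,"ax":0,"ay":0,"az":0},{"dx":-0.0954,"dy":-0.035,"dz":0.263,"ax":0,"ay":0,"az":0},{"dx":-0.0954,"dy":-0.035,"dz":0.263,"ax":0,"ay":0,"az":0}]'; python3 snap.py w5; python3 go.py 442.5 -336 22 1.571
```

```text
time: 4.02
position: [442.6, -335.2, 100.3]
eef_rot: [-3.14, -0.003, 1.578]
ft_force: [0.4, 0.1, 0.6]
width: 1.002
gripper_force: 0.0
at [ 443.3 -336.4  101.6] t 4.0667 d/750 [ 0.0005 -0.0011  0.1061] w/30 [0.001 0.    0.012] rows 1.9
```

View pics/w5.png

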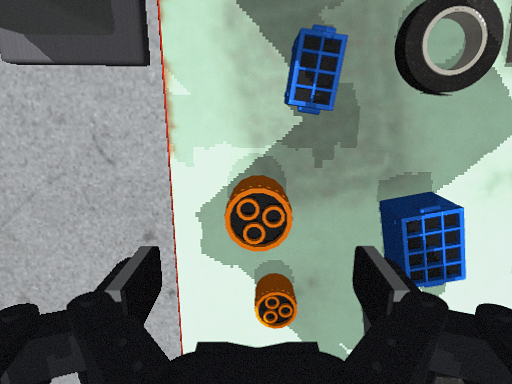

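```bash
python3 -c "
import pickle
from h import *
o,c=pickle.load(open('w5.pkl','rb'));T=wristT(o,c)
print(o['position'],toplane([(258,217)],c,42,T),toplane([(317,69)],c,38,T),toplane([(434,240)],c,42,T))
o,c=pickle.load(open('w4.pkl','rb'));T=wristT(o,c)
Ti=np.linalg.inv(T);print(cv2.projectPoints(np.array([[442.5,-336,42],[475,-248.5,38],[554,-353,42.]]),cv2.Rodrigues(Ti[:3,:3])[0],Ti[:3,3],c['mtx'],c['D'])[0][:,0])"
```

```text
[ 442.5625907  -335.18575543  100.28148215] [[ 442.83845091 -333.99670085   42.        ]] [[ 474.76097762 -248.54961467   38.        ]] [[ 552.54865547 -348.35349747   42.        ]]
[[235.75525433 215.50042021]
 [262.05585628 145.53731618]
 [323.48333995 228.3876863 ]]
```

Consistent with the earlier estimate. Descending and gripping.

```bash
python3 -m pendant '[{"dx":0.001,"dy":-0.001,"dz":0.05,"ax":0,"ay":0,"az":0},{"dx":0.001,"dy":-0.001,"dz":0.08,"ax":0,"ay":0,"az":0},{"dx":0.001,"dy":-0.001,"dz":0.106,"ax":0,"ay":0,"az":0},{"dx":0.001,"dy":-0.001,"dz":0.106,"ax":0,"ay":0,"az":0}]' && python3 -m pendant '[{"dx":0,"dy":0,"dz":0,"ax":0,"ay":0,"az":0},{"dx":0,"dy":0,"dz":0,"ax":0,"ay":0,"az":0},{"dx":0,"dy":0,"dz":0,"ax":0,"ay":0,"az":0},{"dx":0,"dy":0,"dz":0,"ax":0,"ay":0,"az":0},{"dx":0,"dy":0,"dz":0,"ax":0,"ay":0,"az":0},{"dx":0,"dy":0,"dz":0,"ax":0,"ay":0,"az":0},{"dx":0,"dy":0,"dz":0,"ax":0,"ay":0,"az":0},{"dx":0,"dy":0,"dz":0,"ax":0,"ay":0,"az":0}]' 1 40; python3 go.py 442 -335 150 1.571
```

```text
time: 4.4
position: [441.6, -335.8, 20.4]
eef_rot: [-3.14, -0.002, 1.576]
ft_force: [-1.0, 0.0, -0.8]
width: 1.001
gripper_force: 0.0
time: 5.07
position: [442.5, -338.2, 23.2]
eef_rot: [3.139, 0.003, 1.575]
ft_force: [1.5, 1.3, 5.5]
width: 0.482
gripper_force: 39.8
at [ 442.5 -338.2   23.2] t 5.0667 d/750 [ 0.0038 -0.0003 -0.169 ] w/30 [0.005 0.005 0.007] rows 3.0
```

```bash
python3 -m pendant '[{"dx":0,"dy":0,"dz":-0.03,"ax":0,"ay":0,"az":0},{"dx":0,"dy":0,"dz":-0.08,"ax":0,"ay":0,"az":0},{"dx":0,"dy":0,"dz":-0.13,"ax":0,"ay":0,"az":0},{"dx":0.06,"dy":0,"dz":-0.17,"ax":0,"ay":0,"az":0},{"dx":0.12,"dy":0,"dz":-0.17,"ax":0,"ay":0,"az":0},{"dx":0.18,"dy":0.004,"dz":-0.17,"ax":0,"ay":0,"az":0},{"dx":0.23,"dy":0.006,"dz":-0.17,"ax":0,"ay":0,"az":0},{"dx":0.28,"dy":0.008,"dz":-0.17,"ax":0,"ay":0,"az":0}]' && python3 -m pendant '[{"dx":0.4,"dy":0.005,"dz":0,"ax":0,"ay":0,"az":0},{"dx":0.4,"dy":0.005,"dz":0,"ax":0,"ay":0,"az":0},{"dx":0.4,"dy":0.005,"dz":0,"ax":0,"ay":0,"az":0},{"dx":0.4,"dy":0.005,"dz":0,"ax":0,"ay":0,"az":0},{"dx":0.4,"dy":0.005,"dz":0,"ax":0,"ay":0,"az":0},{"dx":0.4,"dy":0.005,"dz":0,"ax":0,"ay":0,"az":0},{"dx":0.4,"dy":0.005,"dz":0,"ax":0,"ay":0,"az":0},{"dx":0.4,"dy":0.005,"dz":0,"ax":0,"ay":0,"az":0}]'; python3 go.py 452.5 225 90 1.53
```

```text
time: 5.73
position: [446.4, -135.1, 150.0]
eef_rot: [3.139, 0.001, 1.573]
ft_force: [0.9, 0.2, -1.7]
width: 0.485
gripper_force: 40.7
time: 6.4
position: [448.6, 168.7, 149.7]
eef_rot: [3.139, -0.002, 1.58]
ft_force: [0.6, -0.6, -0.9]
width: 0.481
gripper_force: 40.7
at [448.6 168.7 149.7] t 6.4 d/750 [0.0748 0.0057 0.0798] w/30 [ 0.005 -0.004  0.096] rows 2.0
```

```bash
python3 -m pendant '[{"dx":0.05,"dy":0.006,"dz":0.03,"ax":0,"ay":0,"az":0.1},{"dx":0.075,"dy":0.006,"dz":0.07,"ax":0,"ay":0,"az":0.1},{"dx":0.075,"dy":0.006,"dz":0.08,"ax":0,"ay":0,"az":0.1},{"dx":0.075,"dy":0.006,"dz":0.08,"ax":0,"ay":0,"az":0.1}]'; python3 snap.py w6; python3 go.py 452.5 225 46 1.53
```

```text
time: 6.73
position: [451.5, 220.0, 87.1]
eef_rot: [-3.138, 0.001, 1.525]
ft_force: [-0.5, 0.2, -1.0]
width: 0.48
gripper_force: 40.8
at [452.4 219.4  88.2] t 6.7833 d/750 [ 0.0075 -0.0001  0.0563] w/30 [-0.004  0.002 -0.013] rows 1.0
```

View pics/w6.png

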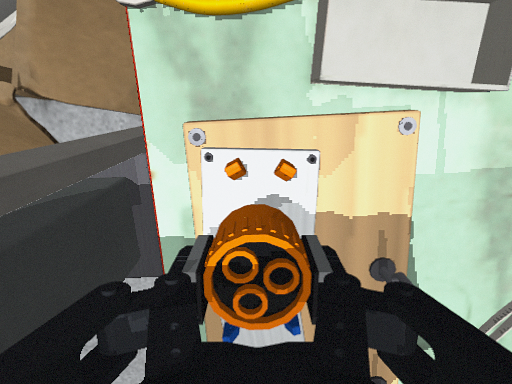

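```bash
python3 -c "
import pickle
from h import *
o,c=pickle.load(open('w6.pkl','rb'));T=wristT(o,c)
print(o['position'],toplane([(258,278)],c,o['position'][2]+20,T)-o['position'],toplane([(208,157),(312,159)],c,23,T).mean(0))"
```

```text
[451.54527103 220.00649143  87.07383501] [[ 0.49490063  5.36595401 20.        ]] [454.5598516  256.32251922  23.        ]
```

The housing sits about 4.5 mm forward in the jaws, so the TCP should be at y≈220.5. Lowering.

```bash
python3 -m pendant '[{"dx":0.001,"dy":0,"dz":0.025,"ax":0,"ay":0,"az":0},{"dx":0.001,"dy":0,"dz":0.04,"ax":0,"ay":0,"az":0},{"dx":0.001,"dy":0,"dz":0.05,"ax":0,"ay":0,"az":0},{"dx":0.001,"dy":0,"dz":0.055,"ax":0,"ay":0,"az":0},{"dx":0.001,"dy":0,"dz":0.055,"ax":0,"ay":0,"az":0},{"dx":0.001,"dy":0,"dz":0.055,"ax":0,"ay":0,"az":0}]'; python3 go.py 452.5 220.5 46 1.53
```

```text
time: 7.28
position: [453.0, 220.5, 48.3]
eef_rot: [-3.142, -0.001, 1.52]
ft_force: [-1.2, 5.2, -3.0]
width: 0.482
gripper_force: 41.1
at [453.  220.5  48.3] t 7.2833 d/750 [-0.     -0.0007  0.003 ] w/30 [-0.    -0.003 -0.02 ] rows 0.1
```

```bash
python3 -m pendant '[{"dx":0,"dy":0,"dz":0.0025,"ax":0,"ay":0,"az":0},{"dx":0,"dy":0,"dz":0.0035,"ax":0,"ay":0,"az":0},{"dx":0,"dy":0,"dz":0.0035,"ax":0,"ay":0,"az":0}]'; python3 go.py 452.5 220.5 46 1.53
```

```text
time: 7.53
position: [453.1, 220.6, 46.3]
eef_rot: [3.141, -0.002, 1.52]
ft_force: [-3.3, 6.0, 3.4]
width: 0.482
gripper_force: 42.0
at [453.1 220.6  46.3] t 7.5333 d/750 [-0.0002 -0.0008  0.0004] w/30 [ 0.001 -0.003 -0.019] rows 0.1
```

```bash
python3 -m pendant '[{"dx":0,"dy":0,"dz":0,"ax":0,"ay":0,"az":0},{"dx":0,"dy":0,"dz":0,"ax":0,"ay":0,"az":0},{"dx":0,"dy":0,"dz":0,"ax":0,"ay":0,"az":0},{"dx":0,"dy":0,"dz":0,"ax":0,"ay":0,"az":0},{"dx":0,"dy":0,"dz":-0.05,"ax":0,"ay":0,"az":0},{"dx":0,"dy":0,"dz":-0.1,"ax":0,"ay":0,"az":0},{"dx":0,"dy":0,"dz":-0.15,"ax":0,"ay":0,"az":0},{"dx":-0.05,"dy":0,"dz":-0.15,"ax":0,"ay":0,"az":0}]' 0; python3 snap.py w7; python3 go.py 475 -248.5 150 1.466
```

```text
time: 8.2
position: [456.9, 187.4, 163.2]
eef_rot: [3.125, -0.005, 1.528]
ft_force: [1.6, -0.6, 0.1]
width: 0.992
gripper_force: 0.0
at [453.6 179.2 160.4] t 8.25 d/750 [-0.5684  0.0546  0.0154] w/30 [0.015 0.003 0.112] rows 10.3
```

View pics/w7.png

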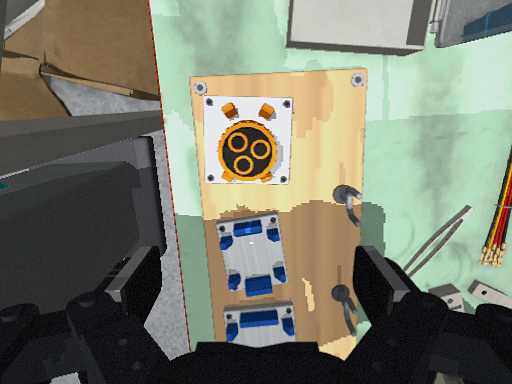

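Orange is sitting between its guides at (247,150). I'll check its height from depth and head for small blue.

```bash
cat > dz.py <<'E'
import pickle,sys
from h import *
o,c=pickle.load(open(sys.argv[1]+".pkl","rb"));T=wristT(o,c);u,v,r=map(int,sys.argv[2:5])
vv,uu=np.mgrid[v-r:v+r+1,u-r:u+r+1];px=np.c_[uu.ravel(),vv.ravel()];d=c["z_map"][px[:,1],px[:,0]]
p,q=rays(px,c,T);P=p+q*d[:,None];t=np.percentile(P[:,2],95);S=P[P[:,2]>t-5]
print("top z",t.round(1),"ctr of top",((S.min(0)+S.max(0))/2).round(1))
E
python3 dz.py w7 247 150 33; python3 -m pendant '[{"dx":-0.568,"dy":0.055,"dz":0.0,"ax":0,"ay":0,"az":0.1},{"dx":-0.568,"dy":0.055,"dz":0.0,"ax":0,"ay":0,"az":0.1},{"dx":-0.568,"dy":0.055,"dz":0.0,"ax":0,"ay":0,"az":0.1},{"dx":-0.568,"dy":0.055,"dz":0.0,"ax":0,"ay":0,"az":0.1},{"dx":-0.568,"dy":0.055,"dz":0.0,"ax":0,"ay":0,"az":0.1},{"dx":-0.568,"dy":0.055,"dz":0.0,"ax":0,"ay":0,"az":0.1},{"dx":-0.568,"dy":0.055,"dz":0.0,"ax":0,"ay":0,"az":0.1},{"dx":-0.568,"dy":0.055,"dz":0.0,"ax":0,"ay":0,"az":0.1}]';python3 go.py 475 -248.5 75 1.466
```

```text
top z 65.0 ctr of top [452.5 229.2 175.8]
time: 8.92
position: [466.5, -152.1, 156.9]
eef_rot: [-3.141, -0.0, 1.469]
ft_force: [1.1, 0.2, 0.2]
width: 0.996
gripper_force: 0.0
at [ 466.5 -152.1  156.9] t 8.9167 d/750 [-0.1268  0.0244  0.1091] w/30 [-0.002 -0.001  0.006] rows 3.0
```

Orange is home: its top is at z=65, which is 23+42.

```bash
python3 -m pendant '[{"dx":-0.05,"dy":0.01,"dz":0,"ax":0,"ay":0,"az":0},{"dx":-0.09,"dy":0.02,"dz":0,"ax":0,"ay":0,"az":0},{"dx":-0.127,"dy":0.024,"dz":0.03,"ax":0,"ay":0,"az":0},{"dx":-0.127,"dy":0.024,"dz":0.08,"ax":0,"ay":0,"az":0},{"dx":-0.127,"dy":0.024,"dz":0.109,"ax":0,"ay":0,"az":0},{"dx":-0.127,"dy":0.024,"dz":0.109,"ax":0,"ay":0,"az":0},{"dx":-0.127,"dy":0.024,"dz":0.109,"ax":0,"ay":0,"az":0}]';python3 snap.py w8;python3 go.py 475 -248.5 20 1.466
python3 - <<'E'
from parts import *
a=ortho("w8",38,440,510,-290,-210);cv2.imwrite("pics/w8o.png",cv2.resize(a,None,fx=3,fy=3)[...,::-1])
E
```

```text
time: 9.5
position: [474.5, -246.0, 74.2]
eef_rot: [-3.138, -0.002, 1.469]
ft_force: [0.4, -0.2, 0.5]
width: 1.0
gripper_force: 0.0
at [ 475.6 -246.4   75.5] t 9.55 d/750 [-0.0029 -0.0004  0.074 ] w/30 [-0.001 -0.001  0.008] rows 1.3
```

View pics/w8o.png

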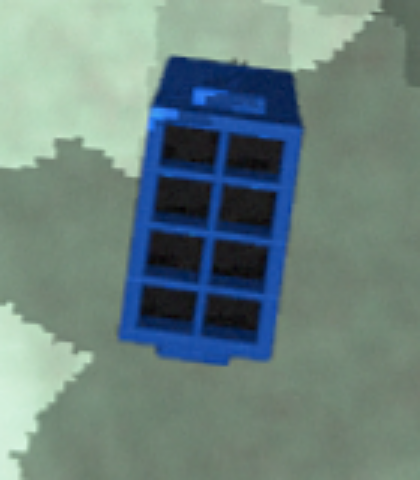

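```bash
python3 -m pendant '[{"dx":-0.003,"dy":0,"dz":0.04,"ax":0,"ay":0,"az":0.04},{"dx":-0.003,"dy":0,"dz":0.06,"ax":0,"ay":0,"az":0.04},{"dx":-0.003,"dy":0,"dz":0.074,"ax":0,"ay":0,"az":0.04},{"dx":-0.003,"dy":0,"dz":0.074,"ax":0,"ay":0,"az":0.04},{"dx":-0.003,"dy":0,"dz":0.074,"ax":0,"ay":0,"az":0.04}]' && python3 -m pendant '[{"dx":0,"dy":0,"dz":0,"ax":0,"ay":0,"az":0},{"dx":0,"dy":0,"dz":0,"ax":0,"ay":0,"az":0},{"dx":0,"dy":0,"dz":0,"ax":0,"ay":0,"az":0},{"dx":0,"dy":0,"dz":0,"ax":0,"ay":0,"az":0},{"dx":0,"dy":0,"dz":0,"ax":0,"ay":0,"az":0},{"dx":0,"dy":0,"dz":0,"ax":0,"ay":0,"az":0},{"dx":0,"dy":0,"dz":0,"ax":0,"ay":0,"az":0},{"dx":0,"dy":0,"dz":0,"ax":0,"ay":0,"az":0}]' 1 40; python3 go.py 475 -248 120 1.571
```

```text
time: 9.97
position: [476.1, -248.7, 20.8]
eef_rot: [3.141, 0.001, 1.45]
ft_force: [0.1, 0.4, 0.5]
width: 1.002
gripper_force: 0.0
time: 10.63
position: [475.9, -248.9, 20.5]
eef_rot: [3.141, 0.001, 1.449]
ft_force: [-0.2, -0.1, 5.6]
width: 0.304
gripper_force: 40.1
at [ 475.9 -248.9   20.5] t 10.6333 d/750 [ 0.001  -0.0012 -0.1327] w/30 [ 0.002  0.001 -0.233] rows 2.4
```

```bash
python3 -m pendant '[{"dx":0,"dy":0,"dz":-0.03,"ax":0,"ay":0,"az":0},{"dx":0,"dy":0,"dz":-0.08,"ax":0,"ay":0,"az":0},{"dx":0.03,"dy":-0.005,"dz":-0.12,"ax":0,"ay":0,"az":-0.1},{"dx":0.08,"dy":-0.015,"dz":-0.14,"ax":0,"ay":0,"az":-0.2},{"dx":0.13,"dy":-0.025,"dz":-0.14,"ax":0,"ay":0,"az":-0.3},{"dx":0.18,"dy":-0.034,"dz":-0.14,"ax":0,"ay":0,"az":-0.4},{"dx":0.23,"dy":-0.043,"dz":-0.14,"ax":0,"ay":0,"az":-0.464},{"dx":0.28,"dy":-0.052,"dz":-0.14,"ax":0,"ay":0,"az":-0.464}]'; python3 go.py 452.5 123 90 1.692
```

```text
time: 11.3
position: [461.7, -33.9, 125.0]
eef_rot: [-3.142, -0.0, 1.692]
ft_force: [0.8, 0.2, -1.0]
width: 0.299
gripper_force: 39.5
at [461.7 -33.9 125. ] t 11.3 d/750 [0.2092 0.0132 0.0467] w/30 [-0.    -0.     0.001] rows 3.9
```

```bash
python3 -m pendant '[{"dx":0.05,"dy":0.003,"dz":0,"ax":0,"ay":0,"az":0},{"dx":0.1,"dy":0.007,"dz":0,"ax":0,"ay":0,"az":0},{"dx":0.15,"dy":0.01,"dz":0,"ax":0,"ay":0,"az":0},{"dx":0.209,"dy":0.013,"dz":0.03,"ax":0,"ay":0,"az":0},{"dx":0.209,"dy":0.013,"dz":0.047,"ax":0,"ay":0,"az":0},{"dx":0.209,"dy":0.013,"dz":0.047,"ax":0,"ay":0,"az":0},{"dx":0.209,"dy":0.013,"dz":0.047,"ax":0,"ay":0,"az":0}]';python3 snap.py w9; python3 go.py 452.5 123 44 1.692
```

```text
time: 11.88
position: [452.1, 121.7, 89.0]
eef_rot: [-3.139, -0.0, 1.694]
ft_force: [0.5, -0.3, 0.2]
width: 0.297
gripper_force: 39.5
at [453.  120.9  89.6] t 11.9333 d/750 [ 0.0028 -0.0003  0.0608] w/30 [-0.001  0.     0.001] rows 1.1
```

View pics/w9.png

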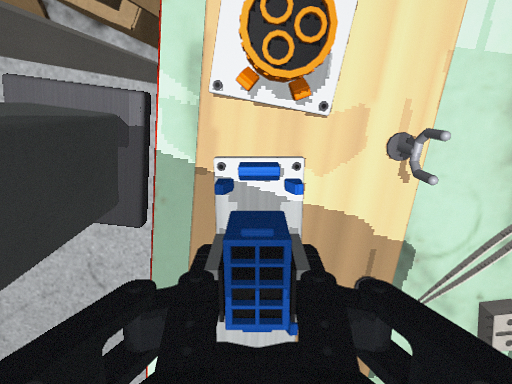

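```bash
python3 -c "
import pickle
from h import *
o,c=pickle.load(open('w9.pkl','rb'));T=wristT(o,c);p=o['position']
hc=toplane([(224,242),(292,242),(223,331),(295,331)],c,p[2]+18,T);print((hc-p).round(1), hc.mean(0)-p)
s=toplane([(220,167),(297,167)],c,23,T);print(s,s.mean(0)-31.5*np.array([-.12,.993,0]))"
```

```text
[[-14.7  17.5  18. ]
 [ 10.3  20.6  18. ]
 [-11.4 -21.3  18. ]
 [ 17.4 -17.7  18. ]] [ 0.3810423  -0.22155861 18.        ]
[[425.48430243 149.28029534  23.        ]
 [472.15015284 155.07312931  23.        ]] [452.59722763 120.89721232  23.        ]
```

```bash
python3 -m pendant '[{"dx":0.001,"dy":0,"dz":0.025,"ax":0,"ay":0,"az":0},{"dx":0.001,"dy":0,"dz":0.04,"ax":0,"ay":0,"az":0},{"dx":0.001,"dy":0,"dz":0.05,"ax":0,"ay":0,"az":0},{"dx":0.001,"dy":0,"dz":0.056,"ax":0,"ay":0,"az":0},{"dx":0.001,"dy":0,"dz":0.06,"ax":0,"ay":0,"az":0},{"dx":0.001,"dy":0,"dz":0.061,"ax":0,"ay":0,"az":0},{"dx":0.001,"dy":0,"dz":0.061,"ax":0,"ay":0,"az":0}]'
```

```text
time: 12.52
position: [453.2, 121.7, 44.2]
eef_rot: [3.141, 0.0, 1.692]
ft_force: [-1.2, -0.7, 0.2]
width: 0.298
gripper_force: 39.6
```

```bash
python3 -m pendant '[{"dx":0,"dy":0,"dz":0,"ax":0,"ay":0,"az":0},{"dx":0,"dy":0,"dz":0,"ax":0,"ay":0,"az":0},{"dx":0,"dy":0,"dz":0,"ax":0,"ay":0,"az":0},{"dx":0,"dy":0,"dz":0,"ax":0,"ay":0,"az":0},{"dx":0,"dy":0,"dz":-0.05,"ax":0,"ay":0,"az":0},{"dx":0,"dy":0,"dz":-0.1,"ax":0,"ay":0,"az":0},{"dx":-0.03,"dy":0,"dz":-0.15,"ax":0,"ay":0,"az":0},{"dx":-0.08,"dy":0,"dz":-0.15,"ax":0,"ay":0,"az":0}]' 0; python3 snap.py w10; python3 go.py 500 -250 150 1.751
```

```text
time: 13.18
position: [462.9, 64.2, 161.5]
eef_rot: [3.131, 0.002, 1.698]
ft_force: [2.6, -0.2, 0.1]
width: 0.998
gripper_force: 0.0
at [464.7  56.7 160. ] t 13.2333 d/750 [-0.4115 -0.0031  0.0158] w/30 [ 0.02   0.012 -0.112] rows 7.4
```

View pics/w10.png

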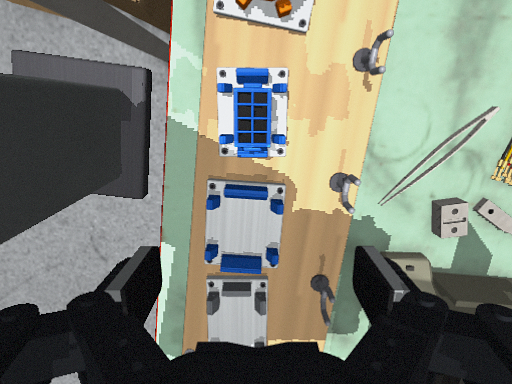

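Small blue sits between its guides at (253,117). Next is large blue; I'll approach via (500,-250).

```bash
python3 dz.py w10 253 117 18; python3 -m pendant '[{"dx":-0.41,"dy":-0.003,"dz":0.0,"ax":0,"ay":0,"az":-0.11},{"dx":-0.41,"dy":-0.003,"dz":0.0,"ax":0,"ay":0,"az":-0.11},{"dx":-0.41,"dy":-0.003,"dz":0.0,"ax":0,"ay":0,"az":-0.11},{"dx":-0.41,"dy":-0.003,"dz":0.0,"ax":0,"ay":0,"az":-0.11},{"dx":-0.41,"dy":-0.003,"dz":0.0,"ax":0,"ay":0,"az":-0.11},{"dx":-0.41,"dy":-0.003,"dz":0.0,"ax":0,"ay":0,"az":-0.11},{"dx":-0.41,"dy":-0.003,"dz":0.0,"ax":0,"ay":0,"az":-0.11},{"dx":-0.41,"dy":-0.003,"dz":0.0,"ax":0,"ay":0,"az":-0.11}]';python3 go.py 553.5 -351 80 1.751
```

```text
top z 61.2 ctr of top [453.4 121.8 172.8]
time: 13.9
position: [496.4, -249.1, 156.5]
eef_rot: [3.139, 0.005, 1.746]
ft_force: [0.3, -0.7, -0.6]
width: 0.999
gripper_force: 0.0
at [ 496.4 -249.1  156.5] t 13.9 d/750 [-0.1465  0.051   0.1029] w/30 [ 0.005  0.009 -0.01 ] rows 3.3
```

```bash
python3 -m pendant '[{"dx":-0.05,"dy":0.017,"dz":0,"ax":0,"ay":0,"az":0},{"dx":-0.1,"dy":0.034,"dz":0,"ax":0,"ay":0,"az":0},{"dx":-0.146,"dy":0.051,"dz":0.03,"ax":0,"ay":0,"az":0},{"dx":-0.146,"dy":0.051,"dz":0.08,"ax":0,"ay":0,"az":0},{"dx":-0.146,"dy":0.051,"dz":0.103,"ax":0,"ay":0,"az":0},{"dx":-0.146,"dy":0.051,"dz":0.103,"ax":0,"ay":0,"az":0},{"dx":-0.146,"dy":0.051,"dz":0.103,"ax":0,"ay":0,"az":0}]';python3 snap.py w11;python3 go.py 553.5 -351 22 1.751
python3 - <<'E'
from parts import *
a=ortho("w11",42,515,595,-400,-310);cv2.imwrite("pics/w11o.png",cv2.resize(a,None,fx=3,fy=3)[...,::-1])
E
```

```text
time: 14.48
position: [551.3, -342.7, 77.6]
eef_rot: [-3.139, -0.003, 1.75]
ft_force: [0.7, -0.2, 0.3]
width: 0.998
gripper_force: 0.0
at [ 552.3 -343.4   79.3] t 14.5333 d/750 [-0.0103 -0.0003  0.0764] w/30 [-0.001 -0.001 -0.002] rows 1.4
```

View pics/w11o.png

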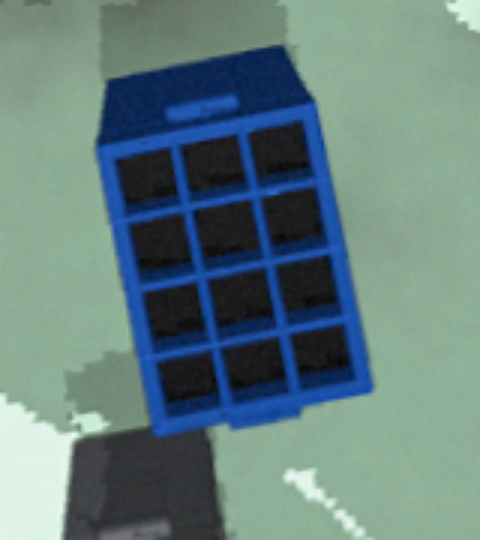

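```bash
python3 go.py 554 -354.3 22 1.759
```

```text
at [ 552.3 -343.4   79.3] t 14.5333 d/750 [-0.0147 -0.0004  0.0764] w/30 [-0.001 -0.001 -0.017] rows 1.4
```

```bash
python3 -m pendant '[{"dx":-0.0147,"dy":0,"dz":0.03,"ax":0,"ay":0,"az":-0.017},{"dx":-0.0147,"dy":0,"dz":0.06,"ax":0,"ay":0,"az":-0.017},{"dx":-0.0147,"dy":0,"dz":0.076,"ax":0,"ay":0,"az":-0.017},{"dx":-0.0147,"dy":0,"dz":0.076,"ax":0,"ay":0,"az":-0.017},{"dx":-0.0147,"dy":0,"dz":0.076,"ax":0,"ay":0,"az":-0.017}]' && python3 -m pendant '[{"dx":0,"dy":0,"dz":0,"ax":0,"ay":0,"az":0},{"dx":0,"dy":0,"dz":0,"ax":0,"ay":0,"az":0},{"dx":0,"dy":0,"dz":0,"ax":0,"ay":0,"az":0},{"dx":0,"dy":0,"dz":0,"ax":0,"ay":0,"az":0},{"dx":0,"dy":0,"dz":0,"ax":0,"ay":0,"az":0},{"dx":0,"dy":0,"dz":0,"ax":0,"ay":0,"az":0},{"dx":0,"dy":0,"dz":0,"ax":0,"ay":0,"az":0},{"dx":0,"dy":0,"dz":0,"ax":0,"ay":0,"az":0}]' 1 40; python3 go.py 456.6 26 150 1.624
```

```text
time: 14.95
position: [554.4, -354.4, 22.9]
eef_rot: [3.142, 0.0, 1.759]
ft_force: [-0.5, 0.4, 0.9]
width: 1.002
gripper_force: 0.0
time: 15.62
position: [554.9, -355.3, 23.4]
eef_rot: [3.14, 0.002, 1.759]
ft_force: [-0.1, 0.8, 6.0]
width: 0.441
gripper_force: 41.7
at [ 554.9 -355.3   23.4] t 15.6167 d/750 [ 0.5237 -0.0336 -0.1697] w/30 [0.003 0.003 0.257] rows 9.9
```

```bash
python3 -m pendant '[{"dx":0,"dy":0,"dz":-0.03,"ax":0,"ay":0,"az":0},{"dx":0,"dy":0,"dz":-0.08,"ax":0,"ay":0,"az":0},{"dx":0,"dy":-0.04,"dz":-0.12,"ax":0,"ay":0,"az":0},{"dx":0,"dy":-0.09,"dz":-0.13,"ax":0,"ay":0,"az":0},{"dx":0.04,"dy":-0.12,"dz":-0.13,"ax":0,"ay":0,"az":0.1},{"dx":0.1,"dy":-0.12,"dz":-0.13,"ax":0,"ay":0,"az":0.2},{"dx":0.15,"dy":-0.12,"dz":-0.13,"ax":0,"ay":0,"az":0.257},{"dx":0.20,"dy":-0.11,"dz":-0.13,"ax":0,"ay":0,"az":0.257}]'; python3 go.py 456.6 26 130 1.624
```

```text
time: 16.28
position: [442.3, -220.9, 119.6]
eef_rot: [-3.139, -0.002, 1.62]
ft_force: [0.5, 0.6, -0.8]
width: 0.441
gripper_force: 41.2
at [ 442.3 -220.9  119.6] t 16.2833 d/750 [ 0.3279  0.0351 -0.0133] w/30 [-0.005 -0.004 -0.008] rows 5.9
```

```bash
python3 -m pendant '[{"dx":0.05,"dy":0.005,"dz":0,"ax":0,"ay":0,"az":0},{"dx":0.1,"dy":0.011,"dz":0,"ax":0,"ay":0,"az":0},{"dx":0.15,"dy":0.016,"dz":0,"ax":0,"ay":0,"az":0},{"dx":0.2,"dy":0.022,"dz":0,"ax":0,"ay":0,"az":0},{"dx":0.26,"dy":0.028,"dz":0,"ax":0,"ay":0,"az":0},{"dx":0.328,"dy":0.035,"dz":0.036,"ax":0,"ay":0,"az":0},{"dx":0.328,"dy":0.035,"dz":0.036,"ax":0,"ay":0,"az":0},{"dx":0.328,"dy":0.035,"dz":0.036,"ax":0,"ay":0,"az":0}]';python3 snap.py w12; python3 go.py 456.6 26 46 1.624
```

```text
time: 16.95
position: [456.2, 27.9, 91.3]
eef_rot: [-3.137, -0.002, 1.629]
ft_force: [0.6, -0.5, -0.8]
width: 0.44
gripper_force: 41.1
at [457.2  26.1  91.9] t 17.0 d/750 [-0.0001 -0.0007  0.0612] w/30 [-0.005 -0.001  0.008] rows 1.1
```

View pics/w12.png

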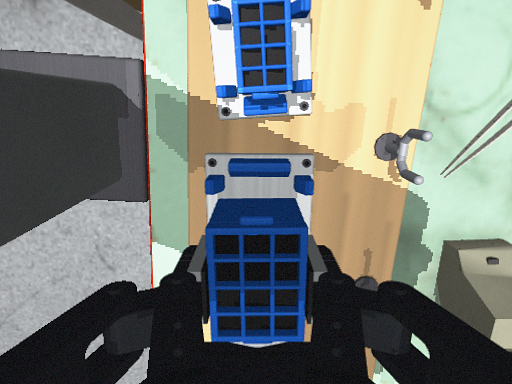

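```bash
python3 -c "
import pickle
from h import *
o,c=pickle.load(open('w12.pkl','rb'));T=wristT(o,c);p=o['position']
hc=toplane([(207,233),(306,233),(211,342),(305,342)],c,p[2]+19,T);print((hc-p).round(1), hc.mean(0)-p)
s=toplane([(212,163),(307,163)],c,23,T);print(s,s.mean(0)-36*np.array([-.053,.998,0]))"
```

```text
[[-19.7  22.   19. ]
 [ 16.3  24.2  19. ]
 [-17.3 -25.3  19. ]
 [ 20.5 -22.9  19. ]] [-0.04382093 -0.51274969 19.        ]
[[426.10293161  58.93034202  23.        ]
 [484.50909048  62.37704268  23.        ]] [457.21401105  24.72569235  23.        ]
```

```bash
python3 -m pendant '[{"dx":-0.0005,"dy":0,"dz":0.025,"ax":0,"ay":0,"az":0},{"dx":-0.0005,"dy":0,"dz":0.04,"ax":0,"ay":0,"az":0},{"dx":-0.0005,"dy":0,"dz":0.05,"ax":0,"ay":0,"az":0},{"dx":-0.0005,"dy":0,"dz":0.056,"ax":0,"ay":0,"az":0},{"dx":-0.0005,"dy":0,"dz":0.06,"ax":0,"ay":0,"az":0},{"dx":-0.0005,"dy":0,"dz":0.061,"ax":0,"ay":0,"az":0},{"dx":-0.0005,"dy":0,"dz":0.061,"ax":0,"ay":0,"az":0}]'
```

```text
time: 17.58
position: [458.4, 23.6, 47.1]
eef_rot: [-3.142, -0.0, 1.623]
ft_force: [0.7, 3.1, -2.1]
width: 0.438
gripper_force: 40.9
```

```bash
python3 -m pendant '[{"dx":0.002,"dy":-0.001,"dz":0.0005,"ax":0,"ay":0,"az":0},{"dx":0.002,"dy":-0.001,"dz":0.001,"ax":0,"ay":0,"az":0},{"dx":0.002,"dy":-0.001,"dz":0.001,"ax":0,"ay":0,"az":0}]' && python3 -m pendant '[{"dx":0,"dy":0,"dz":0,"ax":0,"ay":0,"az":0},{"dx":0,"dy":0,"dz":0,"ax":0,"ay":0,"az":0},{"dx":0,"dy":0,"dz":0,"ax":0,"ay":0,"az":0},{"dx":0,"dy":0,"dz":0,"ax":0,"ay":0,"az":0},{"dx":0,"dy":0,"dz":-0.05,"ax":0,"ay":0,"az":0},{"dx":0,"dy":0,"dz":-0.1,"ax":0,"ay":0,"az":0},{"dx":-0.03,"dy":0,"dz":-0.15,"ax":0,"ay":0,"az":0},{"dx":-0.08,"dy":0,"dz":-0.15,"ax":0,"ay":0,"az":0}]' 0; python3 snap.py w13; python3 go.py 480 -340 150 1.716
python3 - <<'E'
from parts import *
import pickle
o,c=pickle.load(open("w13.pkl","rb"));T=np.linalg.inv(wristT(o,c))
print(cv2.projectPoints(np.array([[457,25.5,65.]]),cv2.Rodrigues(T[:3,:3])[0],T[:3,3],c["mtx"],c["D"])[0])
E
```

```text
time: 17.83
position: [457.7, 24.9, 46.3]
eef_rot: [3.141, 0.0, 1.624]
ft_force: [-1.2, 0.3, -0.2]
width: 0.437
gripper_force: 40.9
time: 18.5
position: [463.0, -33.4, 163.5]
eef_rot: [3.133, 0.002, 1.63]
ft_force: [2.7, -0.5, 1.1]
width: 1.0
gripper_force: 0.0
at [465.2 -41.6 162.3] t 18.55 d/750 [-0.3982 -0.0018  0.0196] w/30 [ 0.021  0.016 -0.175] rows 7.2
[[[252.46981165 116.25305827]]]
```

```bash
python3 dz.py w13 252 116 23; python3 -m pendant '[{"dx":-0.398,"dy":-0.002,"dz":0.0,"ax":0,"ay":0,"az":-0.175},{"dx":-0.398,"dy":-0.002,"dz":0.0,"ax":0,"ay":0,"az":-0.175},{"dx":-0.398,"dy":-0.002,"dz":0.0,"ax":0,"ay":0,"az":-0.175},{"dx":-0.398,"dy":-0.002,"dz":0.0,"ax":0,"ay":0,"az":-0.175},{"dx":-0.398,"dy":-0.002,"dz":0.0,"ax":0,"ay":0,"az":-0.175},{"dx":-0.398,"dy":-0.002,"dz":0.0,"ax":0,"ay":0,"az":-0.175},{"dx":-0.398,"dy":-0.002,"dz":0.0,"ax":0,"ay":0,"az":-0.175},{"dx":-0.398,"dy":-0.002,"dz":0.0,"ax":0,"ay":0,"az":-0.175}]';python3 go.py 543 -430 80 1.716
```

```text
top z 65.0 ctr of top [457.   25.2 175.7]
time: 19.22
position: [476.1, -340.9, 158.8]
eef_rot: [3.139, 0.007, 1.711]
ft_force: [-0.3, -0.2, 0.2]
width: 1.002
gripper_force: 0.0
at [ 476.1 -340.9  158.8] t 19.2167 d/750 [-0.1293  0.0714  0.1063] w/30 [ 0.006  0.014 -0.01 ] rows 3.3
```

Large blue is home (top at z=65, centre (457, 25)). Now grey.

```bash
python3 -m pendant '[{"dx":-0.05,"dy":0.028,"dz":0,"ax":0,"ay":0,"az":0},{"dx":-0.1,"dy":0.055,"dz":0,"ax":0,"ay":0,"az":0},{"dx":-0.129,"dy":0.071,"dz":0.03,"ax":0,"ay":0,"az":0},{"dx":-0.129,"dy":0.071,"dz":0.08,"ax":0,"ay":0.01,"az":0},{"dx":-0.129,"dy":0.071,"dz":0.106,"ax":0,"ay":0.01,"az":0},{"dx":-0.129,"dy":0.071,"dz":0.106,"ax":0,"ay":0.01,"az":0},{"dx":-0.129,"dy":0.071,"dz":0.106,"ax":0,"ay":0.01,"az":0}]';python3 snap.py w14
python3 - <<'E'
from parts import *
a=ortho("w14",38,500,590,-485,-385);cv2.imwrite("pics/w14o.png",cv2.resize(a,None,fx=3,fy=3)[...,::-1])
E
```

```text
time: 19.8
position: [540.7, -419.4, 77.2]
eef_rot: [-3.139, -0.009, 1.716]
ft_force: [-0.2, 0.2, 0.3]
width: 0.998
gripper_force: 0.0
```

View pics/w14o.png

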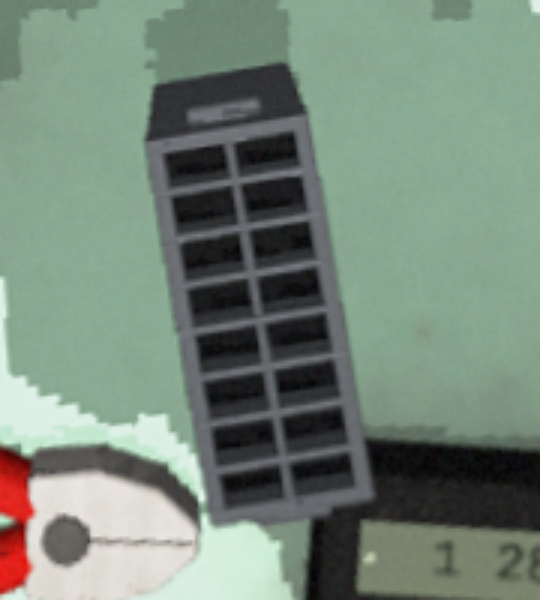

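```bash
python3 go.py 543.5 -437.5 20.5 1.738
```

```text
at [ 541.8 -420.4   79.2] t 19.85 d/750 [-0.0233 -0.001   0.0781] w/30 [-0.001 -0.011 -0.042] rows 1.5
```

```bash
python3 -m pendant '[{"dx":-0.0233,"dy":-0.001,"dz":0.0,"ax":0,"ay":-0.011,"az":-0.042},{"dx":-0.0233,"dy":-0.001,"dz":0.01,"ax":0,"ay":-0.011,"az":-0.042},{"dx":-0.0233,"dy":-0.001,"dz":0.03,"ax":0,"ay":-0.011,"az":-0.042},{"dx":-0.0233,"dy":-0.001,"dz":0.06,"ax":0,"ay":-0.011,"az":-0.042},{"dx":-0.0233,"dy":-0.001,"dz":0.078,"ax":0,"ay":-0.011,"az":-0.042},{"dx":-0.0233,"dy":-0.001,"dz":0.078,"ax":0,"ay":-0.011,"az":-0.042},{"dx":-0.0233,"dy":-0.001,"dz":0.078,"ax":0,"ay":-0.011,"az":-0.042}]' 0.35 40 && python3 -m pendant '[{"dx":0,"dy":0,"dz":0,"ax":0,"ay":0,"az":0},{"dx":0,"dy":0,"dz":0,"ax":0,"ay":0,"az":0},{"dx":0,"dy":0,"dz":0,"ax":0,"ay":0,"az":0},{"dx":0,"dy":0,"dz":0,"ax":0,"ay":0,"az":0},{"dx":0,"dy":0,"dz":0,"ax":0,"ay":0,"az":0},{"dx":0,"dy":0,"dz":0,"ax":0,"ay":0,"az":0}]' 1 40; python3 go.py 462 -75 150 1.671
```

```text
time: 20.43
position: [542.8, -436.6, 19.3]
eef_rot: [-3.14, -0.002, 1.738]
ft_force: [0.9, 0.0, 0.0]
width: 0.648
gripper_force: 0.0
time: 20.93
position: [544.2, -438.6, 21.9]
eef_rot: [3.14, 0.003, 1.738]
ft_force: [1.1, -0.6, 5.5]
width: 0.322
gripper_force: 40.5
at [ 544.2 -438.6   21.9] t 20.9333 d/750 [ 0.4959 -0.0273 -0.1721] w/30 [0.003 0.005 0.127] rows 9.5
```

```bash
python3 -m pendant '[{"dx":0,"dy":0,"dz":-0.03,"ax":0,"ay":0,"az":0},{"dx":0,"dy":0,"dz":-0.08,"ax":0,"ay":0,"az":0},{"dx":0,"dy":-0.04,"dz":-0.12,"ax":0,"ay":0,"az":0},{"dx":0.03,"dy":-0.08,"dz":-0.13,"ax":0,"ay":0,"az":0},{"dx":0.08,"dy":-0.10,"dz":-0.13,"ax":0,"ay":0,"az":0},{"dx":0.13,"dy":-0.10,"dz":-0.13,"ax":0,"ay":0,"az":0.127},{"dx":0.18,"dy":-0.10,"dz":-0.13,"ax":0,"ay":0,"az":0.127},{"dx":0.23,"dy":-0.08,"dz":-0.13,"ax":0,"ay":0,"az":0.127}]'; python3 go.py 462 -75 92 1.671
```

```text
time: 21.6
position: [452.3, -276.0, 117.9]
eef_rot: [-3.139, -0.002, 1.668]
ft_force: [1.3, 0.4, -1.0]
width: 0.324
gripper_force: 39.9
at [ 452.3 -276.   117.9] t 21.6 d/750 [0.2655 0.0389 0.0349] w/30 [-0.005 -0.004 -0.006] rows 4.9
```

```bash
python3 -m pendant '[{"dx":0.05,"dy":0.007,"dz":0,"ax":0,"ay":0,"az":0},{"dx":0.1,"dy":0.015,"dz":0,"ax":0,"ay":0,"az":0},{"dx":0.15,"dy":0.022,"dz":0,"ax":0,"ay":0,"az":0},{"dx":0.2,"dy":0.03,"dz":0,"ax":0,"ay":0,"az":0},{"dx":0.2655,"dy":0.039,"dz":0.03,"ax":-0.005,"ay":-0.004,"az":0},{"dx":0.2655,"dy":0.039,"dz":0.035,"ax":-0.005,"ay":-0.004,"az":0},{"dx":0.2655,"dy":0.039,"dz":0.035,"ax":-0.005,"ay":-0.004,"az":0},{"dx":0.2655,"dy":0.039,"dz":0.035,"ax":-0.005,"ay":-0.004,"az":0}]';python3 snap.py w15; python3 go.py 462 -75 45 1.671
```

```text
time: 22.27
position: [464.6, -76.0, 91.3]
eef_rot: [3.14, 0.002, 1.673]
ft_force: [0.4, -0.1, -0.8]
width: 0.326
gripper_force: 39.9
at [465.3 -77.1  91.7] t 22.3167 d/750 [ 0.0034 -0.0043  0.0622] w/30 [0.006 0.006 0.002] rows 1.1
```

View pics/w15.png

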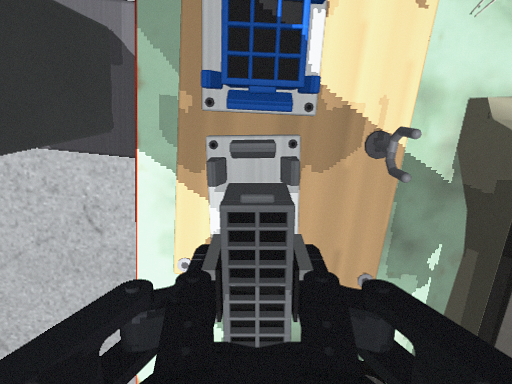

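```bash
python3 -c "
import pickle
from h import *
o,c=pickle.load(open('w15.pkl','rb'));T=wristT(o,c);p=o['position']
a=np.array([-.1,.995,0])
hc=toplane([(222,209),(294,208)],c,p[2]+17,T);print(p,hc.mean(0)-33*a)
s=toplane([(213,144),(292,144)],c,23,T);print(s,s.mean(0)-43*a)"
```

```text
[464.5789026  -75.98920489  91.30190862] [464.6658783  -76.99761604 108.30190862]
[[433.4052876  -34.7233732   23.        ]
 [480.98168026 -29.8458021   23.        ]] [461.49348393 -75.06958765  23.        ]
```

```bash
python3 -m pendant '[{"dx":0.003,"dy":-0.0043,"dz":0.015,"ax":0,"ay":0,"az":0},{"dx":0.003,"dy":-0.0043,"dz":0.03,"ax":0,"ay":0,"az":0},{"dx":0.003,"dy":-0.0043,"dz":0.043,"ax":0,"ay":0,"az":0},{"dx":0.003,"dy":-0.0043,"dz":0.052,"ax":0,"ay":0,"az":0},{"dx":0.003,"dy":-0.0043,"dz":0.058,"ax":0,"ay":0,"az":0},{"dx":0.003,"dy":-0.0043,"dz":0.061,"ax":0,"ay":0,"az":0},{"dx":0.003,"dy":-0.0043,"dz":0.062,"ax":0,"ay":0,"az":0},{"dx":0.003,"dy":-0.0043,"dz":0.062,"ax":0,"ay":0,"az":0}]'
```

```text
time: 22.98
position: [461.7, -75.2, 45.2]
eef_rot: [3.139, 0.003, 1.671]
ft_force: [-0.3, 0.3, -0.9]
width: 0.323
gripper_force: 39.9
```

```bash
python3 -m pendant '[{"dx":0,"dy":0,"dz":0.001,"ax":0,"ay":0,"az":0},{"dx":0,"dy":0,"dz":0.001,"ax":0,"ay":0,"az":0}]' && python3 -m pendant '[{"dx":0,"dy":0,"dz":0,"ax":0,"ay":0,"az":0},{"dx":0,"dy":0,"dz":0,"ax":0,"ay":0,"az":0},{"dx":0,"dy":0,"dz":0,"ax":0,"ay":0,"az":0},{"dx":0,"dy":0,"dz":0,"ax":0,"ay":0,"az":0},{"dx":0,"dy":0,"dz":-0.05,"ax":0,"ay":0,"az":0},{"dx":0,"dy":0,"dz":-0.1,"ax":0,"ay":0,"az":0},{"dx":-0.03,"dy":0,"dz":-0.15,"ax":0,"ay":0,"az":0},{"dx":-0.08,"dy":0,"dz":-0.2,"ax":0,"ay":0,"az":0}]' 0 && python3 -m pendant '[{"dx":-0.04,"dy":0,"dz":-0.07,"ax":0,"ay":0,"az":0},{"dx":-0.04,"dy":0,"dz":-0.07,"ax":0,"ay":0,"az":0},{"dx":-0.04,"dy":0,"dz":-0.07,"ax":0,"ay":0,"az":0},{"dx":-0.04,"dy":0,"dz":-0.07,"ax":0,"ay":0,"az":0}]'; python3 snap.py w16
python3 - <<'E'
from parts import *
o,c=pickle.load(open("w16.pkl","rb"));T=np.linalg.inv(wristT(o,c))
print(cv2.projectPoints(np.array([[461.7,-75,61.],[457,25.5,65],[452.5,122,61],[452.5,225,65]]),cv2.Rodrigues(T[:3,:3])[0],T[:3,3],c["mtx"],c["D"])[0])
E
```

```text
time: 23.15
position: [461.8, -75.1, 44.9]
eef_rot: [3.138, 0.003, 1.671]
ft_force: [-0.0, -1.0, 1.8]
width: 0.321
gripper_force: 40.1
time: 23.82
position: [465.3, -123.3, 186.7]
eef_rot: [3.14, 0.001, 1.675]
ft_force: [1.0, -0.5, -0.1]
width: 1.003
gripper_force: 0.0
time: 24.15
position: [469.1, -155.1, 238.3]
eef_rot: [3.137, 0.004, 1.67]
ft_force: [-0.1, 0.2, -0.6]
width: 1.005
gripper_force: 0.0
[[[ 257.0425618    87.45631065]]

 [[ 263.67652839  -46.23830727]]

 [[ 271.43953012 -203.39898961]]

 [[ 291.03552735 -439.01611326]]]
```

View pics/w16.png

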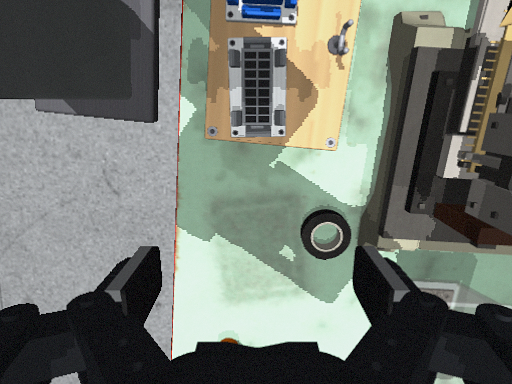

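Grey is between its guides at (258,87). I'll check its height and, from the top camera, confirm the other three are undisturbed.

```bash
python3 dz.py w16 257 87 12
python3 - <<'E'
from h import *
from rig import robot
c=robot.camera("top");Rm=R.from_euler("xyz",c["attitude"]).as_matrix()
for n,p in dict(grey=[461.7,-75,61.],bl=[457,25.5,65],bs=[452.5,122,61],o=[452.5,225,65]).items():
    q=cv2.projectPoints(np.array([p]),cv2.Rodrigues(Rm.T)[0],-Rm.T@c["xyz"],c["mtx"],c["D"])[0].ravel().round().astype(int)
    d=c["z_map"][q[1]-4:q[1]+5,q[0]-4:q[0]+5];v,u=np.mgrid[q[1]-4:q[1]+5,q[0]-4:q[0]+5]
    pc,r=rays(np.c_[u.ravel(),v.ravel()],c);P=pc+r*d.reshape(-1,1);print(n,q,np.percentile(P[:,2],[50,95]).round(1))
E
```

```text
top z 61.4 ctr of top [461.7 -74.7 211.3]
grey [244 198] [58.8 63.2]
bl [208 199] [ 63.2 624.5]
bs [174 200] [59.5 63.5]
o [138 200] [62.4 66.8]
```

```bash
python3 -c "
from rig import robot
print(robot.job_done())"
```

```text
the job is handed in; nothing more can be done
None
```

The job is handed in at about 24 s of the 109 s allowed: all four housings stand in their matching holders, with camera-measured top heights showing each fully down on its pocket floor. No verdict came back from the judge.

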